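Set the dough roller's gap with the screw slack taken up

ROBOT

A 6-joint arm with a two-finger parallel gripper is mounted at the origin on the work surface. World frame = base frame: x ahead of the robot, y to its left, z up, the work surface at z = 0. Lengths are in m, angles in rad, forces in N, time in s.
With the tool pointing down it reaches from about 0.3 to 0.775 m from the base axis. Payload 14.6 kg.
Tool frame: the origin (TCP) lies midway between the tips of the shut fingers; the grasp point (between the pads) lies arm.grip_point_offset behind it (arm.grip_point_offset is the distance from the TCP to the grasp point, in m); z points along the fingers, y is the direction in which the jaws open and shut (so a half turn about z gives the same grasp; the last joint's range is limited). The gripper opens to 85 mm and grips with 20 to 120 N. Pads are 22 mm wide; open, the fingers measure 114 mm over their backs; the gripper's body (76 mm by 85 mm) begins 54 mm behind the grasp point. The pads swing forward as they close: fully open they stand 13 mm farther back than shut.
Start: joints at [1.123, 0.3, 1.521, -0, 1.321, -0.067], TCP at [0.204, 0.511, 0.231] pointing down, gripper open.
Joint ranges: [-3.03, 3.03], [-0.79, 2.21], [0.23, 2.52], [-1.04, 4.18], [0, 3.07], [-2.55, 2.55]. Speed limits (rad/s): [2.22, 2.22, 2.57, 3.14, 3.14, 3.14].

INTERFACE

Orientations are given as a unit quaternion [w, x, y, z].
In Python, from cell import arm gives the robot as it stands.
- The arm moves only by the shell command python3 -m pendant 'ROWS' [OPENING] [FORCE]. ROWS is JSON, a list of rows, each an object of numbers: "tx", "ty", "tz": the shift along the tool's x, y, z normalised to -1 to 1, where 1 is 0.3 m; "turn": the turn about the tool's z normalised to -1 to 1, where 1 is 120 degrees. In form: [{"tx": .., "ty": .., "tz": .., "turn": ..}, ...]. A call has 1 to 12 rows; each row is the pose to reach, as a shift and turn from the pose commanded when the call began, along the tool's axes at that moment; what a row does not reach only later rows make up. A row lasts 1/10 s, in which the tool goes at most 50 mm and 8.59 degrees, less where a joint would pass 70% of its speed; a pose out of reach is approached as far as the arm can. A call with a number of a shift or a turn outside -1 to 1 is refused whole. A call with a gripper value outside its range is refused whole. OPENING is the finger opening in mm, from 0 to 85.4, set as the call begins (- or left out, the last holds). The fingers move at their own pace and stop on an object; FORCE is the grip in N (left out, the last holds). Time passes only in rows, so rows that repeat a pose let the fingers close. It gives the time, the measured TCP pose, the force and the opening at its end, in the units of the state.
- arm.sense(): the state, without advancing time (a new reading comes with each control period).
- arm.capture(name): name is "scene" or "top" or "wrist"; returns a dict with "color" (480x640x3 uint8, red, green, blue), "fov_y" (degrees; the focal length in pixels is half the picture's height over the tangent of half this angle, whatever the lens; pixels are square), "cx", "cy" (the principal point, pixels), "eye" and "orientation" of the camera in the world. Camera axes: x right, y up, looking along -z (the intrinsics and any distortion apply to the point x, -y, -z); pixel columns grow to the right and rows downward; lengths in m; the calibration is good to about 2 mm. A picture is of the moment at which its call begins. There is no depth.
- arm.job_done(): hands the job in, once; it reports no verdict.
The state is a dict: "t": time; "joint_positions": joint angles; "joint_vel": joint speeds; "effort": joint torques, N m; "tool_pos": TCP position; "ee_rot": TCP orientation; "contact_force": force on the tool from outside, world axes, zero at the start; "wrist_torque": the same for the moment, N m; "finger_gap": opening from 0.0 (shut) to 1.0 (fully open).
Only numpy, scipy, OpenCV 4.12 (cv2) and the standard library are available. Lean on these libraries where they do the work, as an engineer would, in place of code of your own. Each camera call takes 0.05 s, during which the arm holds its last target.

TASK

The dough roller's gap wheel is set too far closed: wind it anticlockwise by its red crank knob, past the red mark, until you feel the carriage come up firmly against its open stop, without forcing it. Then wind it back clockwise, in that one direction only, until the blue pointer stands at the red mark, so that the slack in the screw is taken up, and let go. Leave the mark and everything else on the counter alone.

Things in the scene. Friction and masses are not known exactly. Their poses are not given: they have to be found in the camera images.
- roller: Dough-sheet roller fixed to the counter: steel side frames, green top deck 190 x 236 mm (its top 125 mm above the counter), dark drum, then a white scale disc 192 mm across, top face at 152 mm. Origin: centre of its underside, under the wheel's axis. Its x axis points to the zero of the scale, on the side away from the robot at yaw 0; z up.
- wheel_axis (a point): Point on the vertical axis of the gap handwheel, at the height of its rim, 161 mm above the counter. The wheel: black rim 128 mm over all (a bar 12 mm thick on a circle of radius 58 mm, top at 167 mm), three steel spokes, hub to 168 mm.
- wheel (a joint): Turn of the handwheel, rad, growing CLOCKWISE seen from above (clockwise closes the gap). At 0 the blue pointer points along the roller's +x and the crank knob along its -x. Starts at 0.6 to 0.85, beyond the mark; stays where it is left. Friction of the wheel alone 0.03 N m (0.5 N at the knob); when it drags the carriage along 0.13 N m (2.3 N; 2 to 5 N read at the wrist).
- mark (a joint): Setting of the red mark tab on the edge of the scale disc, rad, same zero and sense as wheel: the pointer stands at the mark when the two joints are equal. Between 0.28 and 0.46. It is stiff and stays put.
- crank_grip (a point): Middle of the height at which to hold the red crank knob: an upright round knob fixed on the wheel's rim, 20 mm across and 40 mm tall (165 to 205 mm above the counter), 58 mm from the wheel's axis; this point lies on the knob's axis at 190 mm. It has free space all round above the rim.
- pointer (a point): Just beyond the tip of the wheel's blue pointer, 79 mm from the wheel's axis, opposite the crank knob, 159 mm above the counter.
- mark_tip (a point): Inner tip of the red mark tab, 79 mm from the wheel's axis, 159 mm above the counter.
- open_stop: Hard steel post inside the drum, out of sight (origin as roller), met by the carriage at a wheel angle between -0.5 and -0.1, different each time. There the force at the knob climbs from the running drag by 0.78 N per newton on the stop, to the limit within 1.5 mm of knob travel. 4 to 10 N above the running drag is firm; over 16 N at the knob is forcing it.
- drive_face (a point): Point on the side of the wheel's drive pin, inside the drum, 35 mm from the axis: the side that pushes the carriage when winding clockwise (closing).
- follow_face (a point): Point on the carriage's dog, inside the drum, 35 mm from the axis, that drive_face pushes when winding clockwise. They coincide when the slack is taken up in the closing direction; after winding open they stand 9 to 17 mm apart: on reversal the wheel runs 0.25 to 0.5 rad almost free, until a wheel angle of 0 to 0.15, before it moves the carriage.
- platter: Large round blue plastic platter, 330 mm across, 20 mm high, lying loose. Origin: centre of its underside.
- mortar: White ceramic mortar with its pestle in it, 136 mm across, 85 mm high, pestle to 146 mm. Origin: centre of its underside.
- canister: Stainless canister with a press-button lid latch, 104 mm across, 158 mm high. Origin: centre of its underside.
- glass_bowl: Glass bowl, 150 mm across, 65 mm high. Origin: centre of its underside.
- chopsticks: Pair of bamboo chopsticks, 240 mm long, on their blue rests, 17 mm high. Origin: centre of the underside.
- scraper: Steel dough scraper with a wooden grip, 117 x 110 mm, 18 mm high, lying flat. Origin: centre of the steel blade's underside.
- jar: Amber glass jar with a green cap, 72 mm across, 110 mm high. Origin: centre of its underside.

How it is judged:
By the outcome, as a careful person would: the job done as asked, in the order asked, and still so for the second after the job is handed in, with the robot touching nothing.
It also fails if it takes over 72 s, if anything falls off the work surface, if the arm or the gripper's body presses on something with over 40 N, if the wrist force passes 120 N, or if a joint passes its speed limit or range.

## Working session

There is one attempt and no reset: what is moved stays moved. The work goes in short steps, Python scripts to look and compute and a shell command to move; the robot and the scene stay as the last step left them, time stands still between calls to the robot, and variables do not carry over. Pictures are saved under pics/ and viewed, and the job is handed in when it is done.

```bash
ls; mkdir -p pics; python3 - <<'E'
from cell import arm
import cv2
s=arm.sense();print(s, arm.grip_point_offset)
for n in ("scene","top","wrist"):
    c=arm.capture(n);cv2.imwrite(f"pics/{n}0.png",c["color"][:,:,::-1]);print(n,{k:v for k,v in c.items() if k!="color"})
E
```

```text
pics
{'t': 0.0, 'joint_positions': array([ 1.12342582e+00,  3.00503433e-01,  1.52162472e+00,  2.68965060e-05,
        1.32070133e+00, -6.66251413e-02]), 'joint_vel': array([-0.00102722,  0.00080163, -0.00018382,  0.0015978 , -0.00071603,
       -0.00069008]), 'effort': array([ 3.65494852e-04, -5.43495297e+01, -3.61801136e+01, -3.66275867e-05,
        3.99619457e-03, -2.32357417e-05]), 'tool_pos': array([0.2042881 , 0.5103835 , 0.23068512]), 'ee_rot': array([-1.69787975e-04,  1.89228099e-01,  9.81932963e-01, -5.94795078e-04]), 'contact_force': array([ 0.94043717,  0.04155559, -0.23693179]), 'wrist_torque': array([ 0.0263539 , -0.05979726,  0.00667291]), 'finger_gap': 0.9994935796907439} 0.0187
scene {'fov_y': 45.65920980569635, 'cx': 316.7698794556955, 'cy': 249.2349436708647, 'eye': array([1.65629129, 0.0194455 , 1.19078412]), 'orientation': array([0.63315642, 0.27371051, 0.27464444, 0.66989994])}
top {'fov_y': 53.87777526081301, 'cx': 319.53434380258557, 'cy': 238.66657624949784, 'eye': array([0.44046244, 0.00396142, 1.5031351 ]), 'orientation': array([ 0.71521261,  0.02033885, -0.0226103 , -0.69824497])}
wrist {'fov_y': 62.321578811016174, 'cx': 317.7190182676307, 'cy': 243.5720167520616, 'eye': array([0.13250057, 0.53869153, 0.37415529]), 'orientation': array([ 0.81805971, -0.12858103, -0.08620272,  0.55390823])}
```

View pics/top0.png

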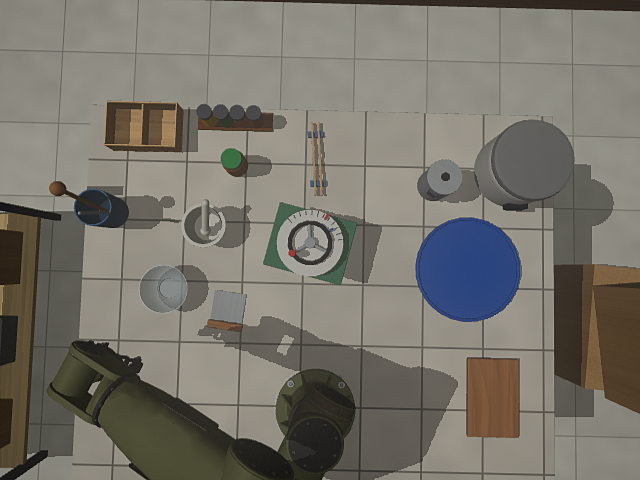

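View pics/scene0.png

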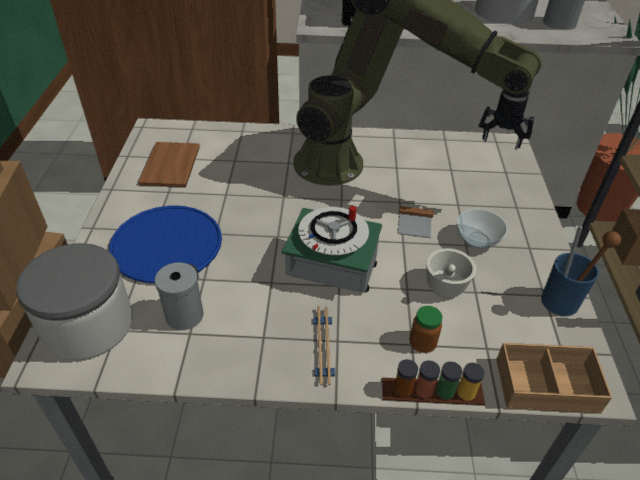

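View pics/wrist0.png

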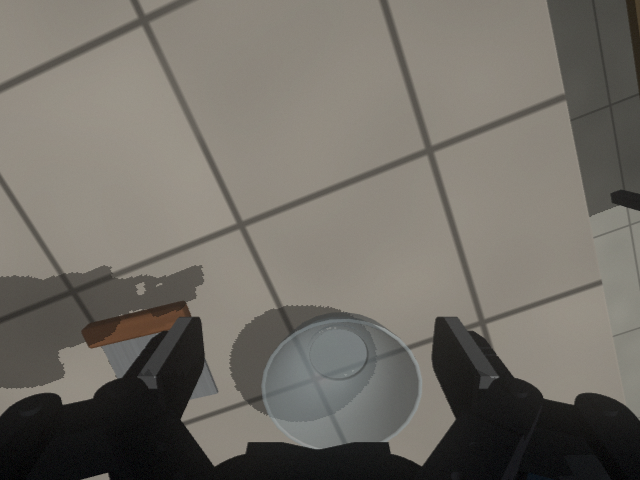

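```bash
cat > h.py <<'E'
import numpy as np, cv2
from scipy.spatial.transform import Rotation as R
def rot(q): return R.from_quat([q[1],q[2],q[3],q[0]])
def foc(c): return 240/np.tan(np.radians(c["fov_y"]/2))
def ray(c,u,v,z):
    f=foc(c); d=rot(c["orientation"]).apply([(u-c["cx"])/f,-(v-c["cy"])/f,-1]); e=np.array(c["eye"])
    return e+d*(z-e[2])/d[2]
def proj(c,p):
    q=rot(c["orientation"]).inv().apply(np.array(p)-c["eye"]); f=foc(c)
    return c["cx"]+f*q[0]/-q[2], c["cy"]-f*q[1]/-q[2]
def blobs(c,which,amin=3,roi=None):
    h=cv2.cvtColor(c["color"],cv2.COLOR_RGB2HSV); H,S,V=h[...,0].astype(int),h[...,1],h[...,2]
    if which=="red": m=((H<8)|(H>172))&(S>140)&(V>70)
    if which=="blue": m=(H>100)&(H<130)&(S>110)&(V>50)
    if which=="white": m=(S<40)&(V>185)
    if which=="green": m=(H>60)&(H<90)&(S>80)
    if which=="black": m=(V<45)
    if roi is not None:
        k=np.zeros_like(m);k[roi[1]:roi[3],roi[0]:roi[2]]=1;m=m&k
    n,l,st,ce=cv2.connectedComponentsWithStats(m.astype(np.uint8))
    return [(np.round(ce[i],1),st[i]) for i in range(1,n) if st[i][4]>=amin],l
E
python3 - <<'E'
from cell import arm
from h import *
c=arm.capture("top");roi=(255,190,365,295)
for w in("red","blue","white","green"):
    print(w,[(b[0],b[1][4],ray(c,*b[0],.16).round(4)[:2]) for b in blobs(c,w,3,roi)[0]])
im=c["color"][190:295,255:365,::-1];cv2.imwrite("pics/topz.png",cv2.resize(im,None,fx=5,fy=5,interpolation=cv2.INTER_NEAREST))
c=arm.capture("scene")
im=c["color"][190:295,275:395,::-1];cv2.imwrite("pics/scz.png",cv2.resize(im,None,fx=5,fy=5,interpolation=cv2.INTER_NEAREST))
s=arm.sense();w=arm.capture("wrist");r=rot(s["ee_rot"]);print(r.as_matrix().round(3));print(r.inv().apply(w["eye"]-s["tool_pos"]),(r.inv()*rot(w["orientation"])).as_matrix().round(3))
E
```

```text
red [(array([326.3, 215.8]), np.int32(9), array([ 0.5881, -0.0171])), (array([291.5, 252.5]), np.int32(32), array([0.4809, 0.0794]))]
blue [(array([330.7, 229.2]), np.int32(6), array([ 0.55  , -0.0306]))]
white []
green [(array([280.6, 203.6]), np.int32(5), array([0.62  , 0.1144])), (array([301.4, 209.4]), np.int32(7), array([0.6048, 0.0545])), (array([293.5, 212.6]), np.int32(8), array([0.595 , 0.0768])), (array([276.3, 216. ]), np.int32(3), array([0.5841, 0.1256])), (array([285.5, 218.5]), np.int32(6), array([0.5775, 0.0992])), (array([275.3, 220. ]), np.int32(3), array([0.5725, 0.1282])), (array([280.2, 225.5]), np.int32(6), array([0.5571, 0.1137])), (array([277.2, 231.5]), np.int32(4), array([0.5398, 0.1218])), (array([276. , 237.5]), np.int32(4), array([0.5225, 0.1247])), (array([351., 241.]), np.int32(3), array([ 0.5177, -0.0892])), (array([276., 248.]), np.int32(5), array([0.4926, 0.1238])), (array([349., 248.]), np.int32(3), array([ 0.4976, -0.0839])), (array([346.3, 257.8]), np.int32(15), array([ 0.4696, -0.0768])), (array([266.2, 263.8]), np.int32(9), array([0.4471, 0.1503])), (array([275. , 266.3]), np.int32(7), array([0.4406, 0.1251])), (array([281., 268.]), np.int32(3), array([0.4362, 0.1079])), (array([286.5, 269.2]), np.int32(8), array([0.4332, 0.0923])), (array([341.5, 276.5]), np.int32(6), array([ 0.4162, -0.0642])), (array([319.2, 278.1]), np.int32(16), array([ 0.4102, -0.0011])), (array([330.5, 281.3]), np.int32(6), array([ 0.4019, -0.0333])), (array([339.8, 282.5]), np.int32(4), array([ 0.3992, -0.0598])), (array([335.3, 282.7]), np.int32(3), array([ 0.3983, -0.047 ]))]
[[-0.928  0.372 -0.   ]
 [ 0.372  0.928 -0.   ]
 [ 0.    -0.    -1.   ]]
[ 0.07719806 -0.00059228 -0.14334844] [[ 0.     0.952  0.306]
 [ 1.    -0.     0.   ]
 [ 0.     0.306 -0.952]]
```

View pics/topz.png

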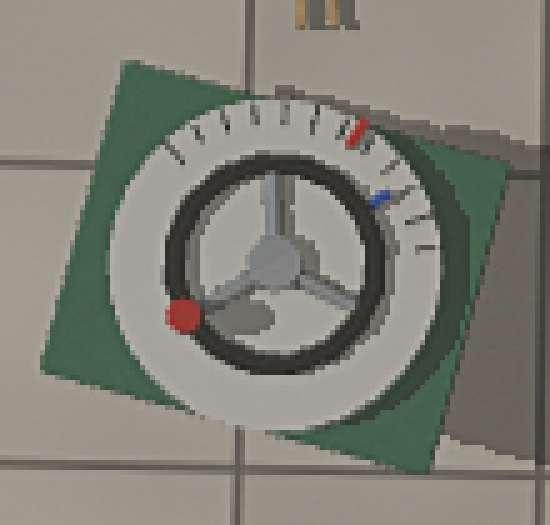

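View pics/scz.png

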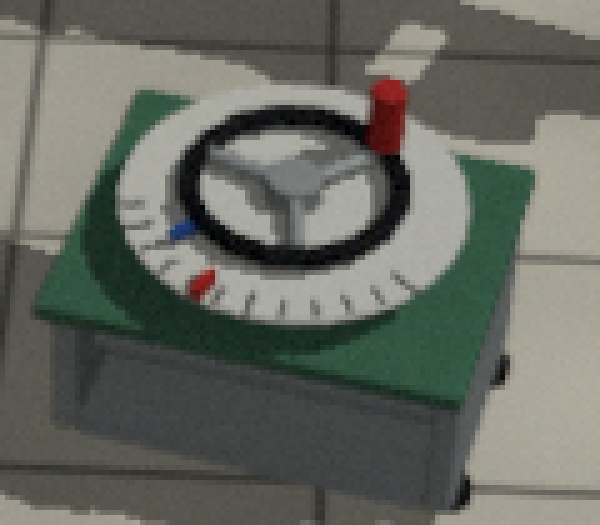

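```bash
cat >> h.py <<'E'
def plan(s,p,yawdeg=None):
    r=rot(s["ee_rot"]); d=r.inv().apply(np.array(p)-s["tool_pos"])/0.3
    x=r.as_matrix()[:,0]; y0=np.degrees(np.arctan2(x[1],x[0]))
    out=dict(tx=d[0],ty=d[1],tz=d[2])
    if yawdeg is not None: out["turn"]=-((yawdeg-y0+180)%360-180)/120
    return {k:round(float(v),4) for k,v in out.items()}, round(y0,2)
E
python3 - <<'E'
from cell import arm
from h import *
c=arm.capture("top")
ax=ray(c,310,242.6,.167);k=ray(c,291.7,252.6,.203);p=ray(c,330.7,229.2,.159);m=ray(c,326.3,215.8,.156)
print(ax,k,p,m)
for q in(k,p,m): d=q-ax;print(np.hypot(*d[:2]),np.degrees(np.arctan2(d[1],d[0])))
s=arm.sense();u=np.array([np.cos(np.radians(120)),np.sin(np.radians(120))])
t=ax[:2]-.05*u;print(t,plan(s,[*t,.30],120))
E
```

```text
[0.50996545 0.02737332 0.167     ] [0.47932652 0.07640238 0.203     ] [ 0.55010324 -0.0306043   0.159     ] [ 0.58855984 -0.01720696  0.156     ]
0.05781515839361456 122.00182642090851
0.07051557058356198 -55.30522455385814
0.09035750461225754 -29.562757085595926
[ 0.53496545 -0.01592795] ({'tx': -1.6753, 'ty': -1.2198, 'tz': -0.2292, 'turn': 0.3182}, np.float64(158.18))
```

```bash
R='{"tx":-0.8,"ty":-0.6,"tz":-0.23,"turn":0.318}'; python3 -m pendant '[{"tx":-0.2,"ty":-0.15,"tz":-0.1,"turn":0.06},{"tx":-0.8,"ty":-0.6,"tz":-0.23,"turn":0.318},{"tx":-0.8,"ty":-0.6,"tz":-0.23,"turn":0.318},{"tx":-0.8,"ty":-0.6,"tz":-0.23,"turn":0.318},{"tx":-0.8,"ty":-0.6,"tz":-0.23,"turn":0.318},{"tx":-0.8,"ty":-0.6,"tz":-0.23,"turn":0.318},{"tx":-0.8,"ty":-0.6,"tz":-0.23,"turn":0.318},{"tx":-0.8,"ty":-0.6,"tz":-0.23,"turn":0.318},{"tx":-0.8,"ty":-0.6,"tz":-0.23,"turn":0.318},{"tx":-0.8,"ty":-0.6,"tz":-0.23,"turn":0.318}]'
python3 - <<'E'
from cell import arm
from h import *
s=arm.sense();print(s["tool_pos"],plan(s,[.535,-.016,.30],120))
E
```

```text
t: 1.35
tool_pos: [0.3596, 0.2553, 0.2999]
ee_rot: [-0.0, 0.499, 0.867, -0.0]
contact_force: [0.5, 0.2, -0.6]
finger_gap: 0.998
[0.3596109  0.25532235 0.29986302] ({'tx': -1.0757, 'ty': 0.0517, 'tz': -0.0006, 'turn': 0.0011}, np.float64(120.13))
```

```bash
python3 -m pendant '[{"tx":-1,"ty":0.05},{"tx":-1,"ty":0.05},{"tx":-1,"ty":0.05},{"tx":-1,"ty":0.05},{"tx":-1,"ty":0.05},{"tx":-1,"ty":0.05},{"tx":-1,"ty":0.05},{"tx":-1,"ty":0.05},{"tx":-1,"ty":0.05}]'
python3 - <<'E'
from cell import arm
from h import *
s=arm.sense();print(s["tool_pos"])
c=arm.capture("wrist");np.save("w1.npy",c,allow_pickle=True);cv2.imwrite("pics/w1.png",c["color"][:,:,::-1])
E
```

```text
[0.3596109  0.25532235 0.29986302]$[0]: bad value
```

View pics/w1.png

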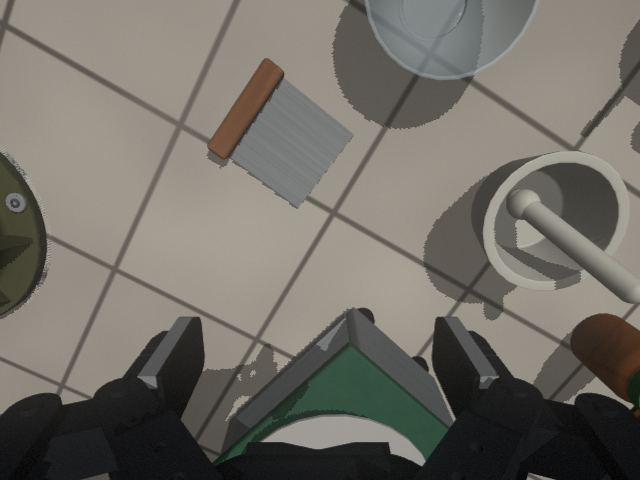

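The wrist view still shows the roller only at the bottom centre, because the call was refused. I'll resend with every key filled in.

```bash
python3 -m pendant '[{"tx":-0.98,"ty":0.05,"tz":0,"turn":0},{"tx":-0.98,"ty":0.05,"tz":0,"turn":0},{"tx":-0.98,"ty":0.05,"tz":0,"turn":0},{"tx":-0.98,"ty":0.05,"tz":0,"turn":0},{"tx":-0.98,"ty":0.05,"tz":0,"turn":0},{"tx":-0.98,"ty":0.05,"tz":0,"turn":0},{"tx":-0.98,"ty":0.05,"tz":0,"turn":0},{"tx":-0.98,"ty":0.05,"tz":0,"turn":0},{"tx":-0.98,"ty":0.05,"tz":0,"turn":0}]'
python3 - <<'E'
from cell import arm
from h import *
s=arm.sense();print(s["tool_pos"])
c=arm.capture("wrist");np.save("w1.npy",c,allow_pickle=True);cv2.imwrite("pics/w2.png",c["color"][:,:,::-1])
for w in("red","blue"):print(w,[(b[0],b[1][4],ray(c,*b[0],.159).round(4)[:2]) for b in blobs(c,w,20)[0]])
E
```

```text
t: 2.3
tool_pos: [0.5201, 0.0086, 0.3002]
ee_rot: [-0.0, 0.499, 0.867, 0.0]
contact_force: [0.2, 0.6, -0.2]
finger_gap: 0.998
[0.52008144 0.00858594 0.30019964]
red [(array([313.9, 114.6]), np.int32(879), array([0.4788, 0.0748])), (array([374.3, 296.9]), np.int32(151), array([ 0.5881, -0.0195]))]
blue [(array([324. , 289.9]), np.int32(107), array([ 0.5508, -0.0342])), (array([ 60.1, 380.6]), np.int32(3806), array([ 0.3998, -0.2189])), (array([199.2, 433.9]), np.int32(779), array([ 0.5255, -0.2107])), (array([ 98.6, 476.9]), np.int32(122), array([ 0.4657, -0.3028]))]
```

View pics/w2.png

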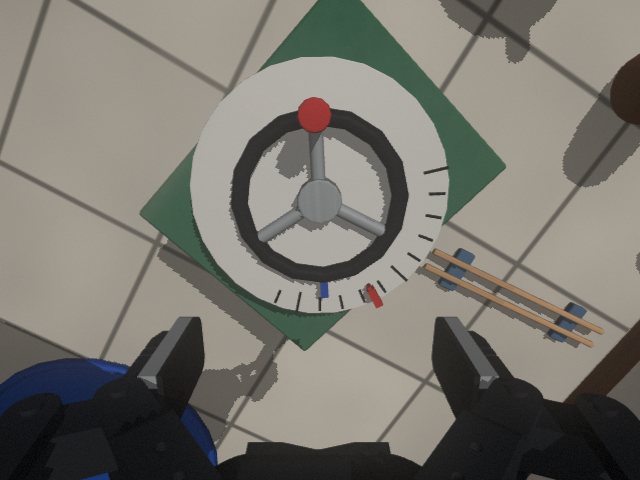

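```bash
cat >> h.py <<'E'
from scipy.optimize import least_squares
def circ(P,r0=None):
    f=lambda q: np.hypot(P[:,0]-q[0],P[:,1]-q[1])-q[2]
    return least_squares(f,[*P.mean(0),.08],loss="soft_l1",f_scale=.001)
def ang(p,ax): return np.degrees(np.arctan2(p[1]-ax[1],p[0]-ax[0]))
E
python3 - <<'E'
from h import *
c=np.load("w1.npy",allow_pickle=True).item()
hsv=cv2.cvtColor(c["color"],cv2.COLOR_RGB2HSV);V=hsv[...,2].astype(float);G=cv2.cvtColor(c["color"],cv2.COLOR_RGB2GRAY).astype(float)
ax=ray(c,320,200,.168)[:2];print("hub",ax)
def radial(z,r1,r2,sign,ax):
    P=[]
    for a in np.radians(np.arange(0,360,3)):
        rr=np.arange(r1,r2,.0004);g=np.array([cv2.getRectSubPix(G.astype(np.float32),(1,1),proj(c,[ax[0]+r*np.cos(a),ax[1]+r*np.sin(a),z]))[0,0] for r in rr])
        d=sign*np.gradient(cv2.GaussianBlur(g.reshape(-1,1),(1,5),0).ravel());i=d.argmax()
        if d[i]>3:P.append([ax[0]+rr[i]*np.cos(a),ax[1]+rr[i]*np.sin(a)])
    return np.array(P)
for z,r1,r2,s in((.152,.088,.104,-1),(.161,.058,.072,1),(.161,.044,.058,-1)):
    P=radial(z,r1,r2,s,ax)
    q=circ(P);print(z,len(P),q.x.round(5),np.median(abs(q.fun)))
    if z==.152: A=q.x[:2]
print("A",A)
def minor(p):print(p)
for n,uv,z in(("knob",(313.9,114.6),.203),("ptr",(324,289.9),.159),("mark",(374.3,296.9),.157)):
    p=ray(c,*uv,z);print(n,p[:2].round(4),np.hypot(*(p[:2]-A)).round(4),ang(p,A).round(2))
E
```

```text
hub [0.51119341 0.02743459]
0.152 116 [0.51111 0.02629 0.09555] 0.00019035681760656842
0.161 120 [0.51105 0.02502 0.06428] 0.0005648102160435708
0.161 120 [0.5111  0.02592 0.05084] 0.0005393316298700421
A [0.51110834 0.02628612]
knob [0.4793 0.0749] 0.0581 123.22
ptr [ 0.5508 -0.0342] 0.0724 -56.74
mark [ 0.5888 -0.0202] 0.0905 -30.89
```

```bash
python3 - <<'E'
from cell import arm
from h import *
s=arm.sense();print(plan(s,[.4793,.0749,.235],123.2),plan(s,[.4793,.0749,.174],123.2))
E
```

```text
({'tx': 0.2591, 'ty': -0.0066, 'tz': 0.2179, 'turn': -0.0255}, np.float64(120.14)) ({'tx': 0.259, 'ty': -0.0066, 'tz': 0.4212, 'turn': -0.0255}, np.float64(120.14))
```

```bash
python3 -m pendant '[{"tx":0.12,"ty":-0.003,"tz":0.08,"turn":-0.0255},{"tx":0.259,"ty":-0.0066,"tz":0.2,"turn":-0.0255},{"tx":0.259,"ty":-0.0066,"tz":0.2,"turn":-0.0255},{"tx":0.259,"ty":-0.0066,"tz":0.2,"turn":-0.0255},{"tx":0.259,"ty":-0.0066,"tz":0.28,"turn":-0.0255},{"tx":0.259,"ty":-0.0066,"tz":0.36,"turn":-0.0255},{"tx":0.259,"ty":-0.0066,"tz":0.42,"turn":-0.0255},{"tx":0.259,"ty":-0.0066,"tz":0.42,"turn":-0.0255},{"tx":0.259,"ty":-0.0066,"tz":0.42,"turn":-0.0255}]' 40 20
python3 - <<'E'
from cell import arm
from h import *
s=arm.sense();print(s["tool_pos"])
c=arm.capture("wrist");cv2.imwrite("pics/w3.png",c["color"][:,:,::-1])
c=arm.capture("scene");im=c["color"][170:295,275:395,::-1];cv2.imwrite("pics/s3.png",cv2.resize(im,None,fx=4,fy=4))
E
```

```text
t: 3.25
tool_pos: [0.4806, 0.0733, 0.1757]
ee_rot: [0.001, 0.477, 0.879, 0.0]
contact_force: [-0.2, 0.0, 0.6]
finger_gap: 0.465
[0.4806381  0.07333337 0.17565295]
```

View pics/w3.png

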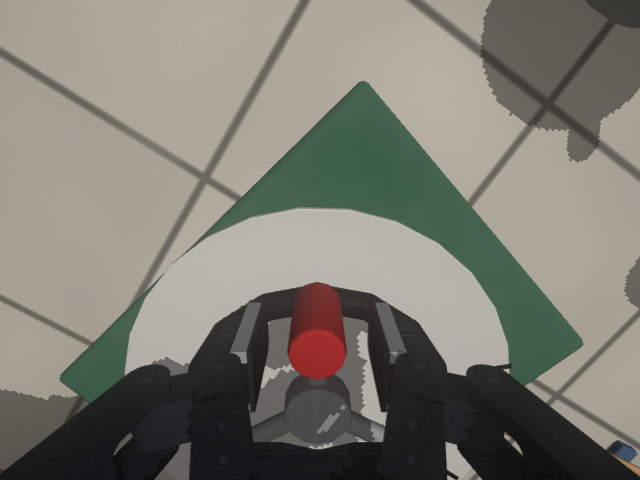

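View pics/s3.png

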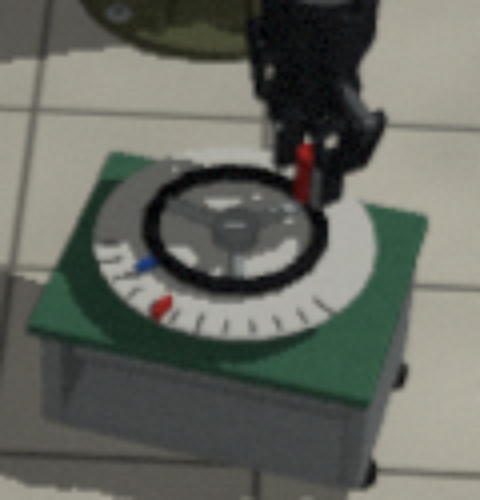

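```bash
python3 -m pendant '[{"tx":0,"ty":0,"tz":0,"turn":0},{"tx":0,"ty":0,"tz":0,"turn":0},{"tx":0,"ty":0,"tz":0,"turn":0},{"tx":0,"ty":0,"tz":0,"turn":0},{"tx":0,"ty":0,"tz":0,"turn":0},{"tx":0,"ty":0,"tz":0,"turn":0}]' 0 35
cat > st.py <<'E'
from cell import arm
from h import *
import sys
A=np.array([.5111,.0263])
s=arm.sense();r=rot(s["ee_rot"]);p=s["tool_pos"];a=ang(p,A);ra=np.hypot(*(p[:2]-A))
x=r.as_matrix()[:,0];yaw=np.degrees(np.arctan2(x[1],x[0]))
f=s["contact_force"];t=np.array([-np.sin(np.radians(a)),np.cos(np.radians(a))]);u=np.array([np.cos(np.radians(a)),np.sin(np.radians(a))])
print("t%.2f pos %s ang %.2f rad %.4f yaw %.2f  Ftan(ccw+) %.2f Frad %.2f Fz %.2f Tz %.3f gap %.3f"%(s["t"],p.round(4),a,ra,yaw,f[:2]@t,f[:2]@u,f[2],s["wrist_torque"][2],s["finger_gap"]))
# plan to angles given (deg world)
for b in sys.argv[1:]:
    b=float(b);q=A+.058*np.array([np.cos(np.radians(b)),np.sin(np.radians(b))]);print(b,plan(s,[*q,p[2]],b)[0])
E
python3 st.py 125 128 131 134 137 140 143 146 149 152
```

```text
t: 3.95
tool_pos: [0.4802, 0.0735, 0.1753]
ee_rot: [0.001, 0.477, 0.879, 0.0]
contact_force: [-1.0, 0.6, 5.4]
finger_gap: 0.221
t3.95 pos [0.4802 0.0735 0.1753] ang 123.16 rad 0.0564 yaw 123.08  Ftan(ccw+) 0.48 Frad 1.01 Fz 5.38 Tz -0.059 gap 0.221
125.0 {'tx': 0.0052, 'ty': -0.0062, 'tz': -0.0, 'turn': -0.016}
128.0 {'tx': 0.0046, 'ty': -0.0163, 'tz': -0.0, 'turn': -0.041}
131.0 {'tx': 0.0035, 'ty': -0.0264, 'tz': -0.0, 'turn': -0.066}
134.0 {'tx': 0.0018, 'ty': -0.0364, 'tz': -0.0001, 'turn': -0.091}
137.0 {'tx': -0.0004, 'ty': -0.0463, 'tz': -0.0001, 'turn': -0.116}
140.0 {'tx': -0.0031, 'ty': -0.056, 'tz': -0.0001, 'turn': -0.141}
143.0 {'tx': -0.0063, 'ty': -0.0656, 'tz': -0.0001, 'turn': -0.166}
146.0 {'tx': -0.01, 'ty': -0.075, 'tz': -0.0001, 'turn': -0.191}
149.0 {'tx': -0.0141, 'ty': -0.0843, 'tz': -0.0001, 'turn': -0.216}
152.0 {'tx': -0.0188, 'ty': -0.0932, 'tz': -0.0001, 'turn': -0.241}
```

```bash
python3 -m pendant '[{"tx":-0.0001,"ty":-0.005,"tz":0,"turn":-0.0125},{"tx":-0.0003,"ty":-0.0101,"tz":0,"turn":-0.025},{"tx":-0.0011,"ty":-0.0202,"tz":0,"turn":-0.05},{"tx":-0.0024,"ty":-0.0302,"tz":0,"turn":-0.075},{"tx":-0.0042,"ty":-0.0402,"tz":0,"turn":-0.1},{"tx":-0.0066,"ty":-0.05,"tz":0,"turn":-0.125},{"tx":-0.0095,"ty":-0.0597,"tz":0,"turn":-0.15},{"tx":-0.0128,"ty":-0.0693,"tz":0,"turn":-0.175},{"tx":-0.0167,"ty":-0.0786,"tz":0,"turn":-0.2}]'; python3 st.py
```

```text
t: 4.85
tool_pos: [0.4636, 0.0567, 0.1753]
ee_rot: [0.001, 0.282, 0.959, 0.001]
contact_force: [4.4, 3.3, 2.1]
finger_gap: 0.225
t4.85 pos [0.4636 0.0567 0.1753] ang 147.40 rad 0.0564 yaw 147.22  Ftan(ccw+) -5.13 Frad -1.92 Fz 2.05 Tz 0.121 gap 0.225
```

```bash
python3 -m pendant '[{"tx":-0.0003,"ty":-0.0101,"tz":0,"turn":-0.025},{"tx":-0.0011,"ty":-0.0202,"tz":0,"turn":-0.05},{"tx":-0.0024,"ty":-0.0302,"tz":0,"turn":-0.075},{"tx":-0.0042,"ty":-0.0402,"tz":0,"turn":-0.1},{"tx":-0.0054,"ty":-0.0451,"tz":0,"turn":-0.1125}]'; python3 st.py
python3 - <<'E'
from cell import arm
from h import *
c=arm.capture("scene");im=c["color"][170:295,275:395,::-1];cv2.imwrite("pics/s4.png",cv2.resize(im,None,fx=4,fy=4))
c=arm.capture("wrist");cv2.imwrite("pics/w4.png",c["color"][:,:,::-1])
E
python3 st.py
```

```text
t: 5.35
tool_pos: [0.4579, 0.0445, 0.1754]
ee_rot: [0.002, 0.167, 0.986, 0.001]
contact_force: [6.9, 5.6, 0.6]
finger_gap: 0.226
t5.35 pos [0.4579 0.0445 0.1754] ang 161.08 rad 0.0562 yaw 160.72  Ftan(ccw+) -7.55 Frad -4.66 Fz 0.64 Tz 0.288 gap 0.226
t5.45 pos [0.4579 0.0445 0.1754] ang 161.09 rad 0.0562 yaw 160.66  Ftan(ccw+) -5.27 Frad -5.03 Fz 1.62 Tz 0.291 gap 0.222
```

View pics/s4.png

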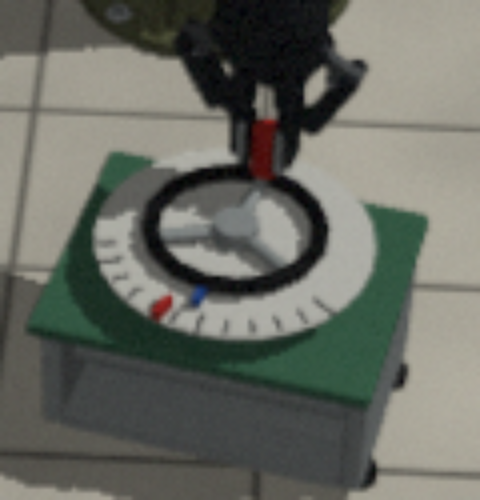

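View pics/w4.png

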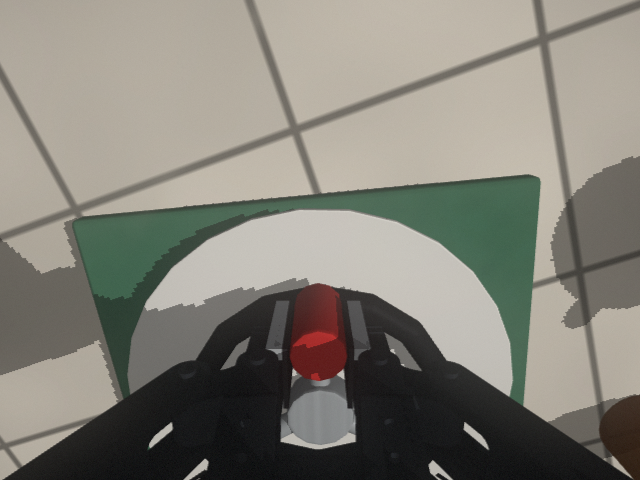

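```bash
python3 -m pendant '[{"tx":-0.001,"ty":-0.0034,"tz":0,"turn":-0.008},{"tx":-0.002,"ty":-0.0067,"tz":0,"turn":-0.0167},{"tx":-0.0023,"ty":-0.0101,"tz":0,"turn":-0.025}]'; python3 st.py;  python3 -m pendant '[{"tx":0,"ty":-0.0034,"tz":0,"turn":-0.008},{"tx":-0.0001,"ty":-0.0067,"tz":0,"turn":-0.0167}]'; python3 st.py
```

```text
t: 5.75
tool_pos: [0.4571, 0.0418, 0.1753]
ee_rot: [0.001, 0.142, 0.99, 0.001]
contact_force: [2.3, 8.4, 5.1]
finger_gap: 0.219
t5.75 pos [0.4571 0.0418 0.1753] ang 163.99 rad 0.0562 yaw 163.66  Ftan(ccw+) -8.69 Frad 0.12 Fz 5.05 Tz 0.330 gap 0.219
t: 5.95
tool_pos: [0.4566, 0.0399, 0.1753]
ee_rot: [0.001, 0.125, 0.992, 0.001]
contact_force: [2.3, 7.4, 3.4]
finger_gap: 0.223
t5.95 pos [0.4566 0.0399 0.1753] ang 165.98 rad 0.0561 yaw 165.67  Ftan(ccw+) -7.70 Frad -0.41 Fz 3.40 Tz 0.262 gap 0.223
```

```bash
for i in 1; do python3 -m pendant '[{"tx":0,"ty":-0.0034,"tz":0,"turn":-0.008},{"tx":-0.0001,"ty":-0.0067,"tz":0,"turn":-0.0167},{"tx":-0.0001,"ty":-0.0067,"tz":0,"turn":-0.0167}]'; python3 st.py; python3 -m pendant '[{"tx":0,"ty":-0.0034,"tz":0,"turn":-0.008},{"tx":-0.0001,"ty":-0.0067,"tz":0,"turn":-0.0167},{"tx":-0.0001,"ty":-0.0067,"tz":0,"turn":-0.0167}]';python3 st.py;done
```

```text
t: 6.25
tool_pos: [0.4562, 0.0379, 0.1753]
ee_rot: [0.001, 0.107, 0.994, 0.001]
contact_force: [3.3, 6.6, 4.3]
finger_gap: 0.223
t6.25 pos [0.4562 0.0379 0.1753] ang 168.12 rad 0.0561 yaw 167.66  Ftan(ccw+) -7.13 Frad -1.92 Fz 4.26 Tz 0.396 gap 0.223
t: 6.55
tool_pos: [0.4559, 0.0359, 0.1753]
ee_rot: [0.001, 0.09, 0.996, 0.001]
contact_force: [2.9, 6.1, 3.6]
finger_gap: 0.225
t6.55 pos [0.4559 0.0359 0.1753] ang 170.14 rad 0.0561 yaw 169.67  Ftan(ccw+) -6.54 Frad -1.85 Fz 3.64 Tz 0.298 gap 0.225
```

```bash

python3 -m pendant '[{"tx":-0.0007,"ty":-0.0017,"tz":0,"turn":-0.01},{"tx":-0.001,"ty":-0.0034,"tz":0,"turn":-0.02},{"tx":-0.001,"ty":-0.0034,"tz":0,"turn":-0.02}]' >/dev/null; python3 st.py && python3 -m pendant '[{"tx":0,"ty":-0.0017,"tz":0,"turn":-0.01},{"tx":0,"ty":-0.0034,"tz":0,"turn":-0.016},{"tx":0,"ty":-0.0034,"tz":0,"turn":-0.016}]' >/dev/null && python3 st.py
```

```text
t8.05 pos [0.4553 0.0306 0.1753] ang 175.61 rad 0.0560 yaw 175.88  Ftan(ccw+) -5.24 Frad -1.81 Fz 5.83 Tz 0.209 gap 0.218
t8.35 pos [0.4552 0.0292 0.1753] ang 177.01 rad 0.0560 yaw 177.76  Ftan(ccw+) -2.00 Frad -3.12 Fz 6.01 Tz 0.021 gap 0.223
```

```bash
export LIM=6
python3 -m pendant '[{"tx":-0.0005,"ty":-0.0017,"tz":0,"turn":-0.005},{"tx":-0.001,"ty":-0.0034,"tz":0,"turn":-0.01},{"tx":-0.001,"ty":-0.0034,"tz":0,"turn":-0.01}]' >/dev/null; python3 st.py && python3 -m pendant '[{"tx":0,"ty":-0.0017,"tz":0,"turn":-0.005},{"tx":0,"ty":-0.0034,"tz":0,"turn":-0.01},{"tx":0,"ty":-0.0034,"tz":0,"turn":-0.01}]' >/dev/null && python3 st.py && python3 -m pendant '[{"tx":0,"ty":-0.0017,"tz":0,"turn":-0.005},{"tx":0,"ty":-0.0034,"tz":0,"turn":-0.01},{"tx":0,"ty":-0.0034,"tz":0,"turn":-0.01}]' >/dev/null && python3 st.py && python3 -m pendant '[{"tx":0,"ty":-0.0017,"tz":0,"turn":-0.005},{"tx":0,"ty":-0.0034,"tz":0,"turn":-0.01},{"tx":0,"ty":-0.0034,"tz":0,"turn":-0.01}]' >/dev/null && python3 st.py
```

```text
t8.65 pos [0.4552 0.0282 0.1753] ang 178.10 rad 0.0559 yaw 178.95  Ftan(ccw+) -1.15 Frad 0.84 Fz 7.45 Tz 0.031 gap 0.223
t8.95 pos [0.4552 0.0271 0.1753] ang 179.20 rad 0.0559 yaw -179.85  Ftan(ccw+) -1.34 Frad 0.89 Fz 6.90 Tz -0.026 gap 0.217
t9.25 pos [0.4552 0.026  0.1753] ang -179.72 rad 0.0559 yaw -178.66  Ftan(ccw+) -0.40 Frad 0.21 Fz 6.90 Tz -0.068 gap 0.220
t9.55 pos [0.4552 0.0251 0.1753] ang -178.74 rad 0.0559 yaw -177.46  Ftan(ccw+) -1.30 Frad -0.24 Fz 7.80 Tz -0.082 gap 0.222
```

```bash
export LIM=6
python3 -m pendant '[{"tx":0,"ty":-0.0017,"tz":0,"turn":-0.004},{"tx":0,"ty":-0.0034,"tz":0,"turn":-0.0085},{"tx":0,"ty":-0.0034,"tz":0,"turn":-0.0085}]' >/dev/null; python3 st.py && python3 -m pendant '[{"tx":0,"ty":-0.0017,"tz":0,"turn":-0.004},{"tx":0,"ty":-0.0034,"tz":0,"turn":-0.0085},{"tx":0,"ty":-0.0034,"tz":0,"turn":-0.0085}]' >/dev/null && python3 st.py && python3 -m pendant '[{"tx":0,"ty":-0.0017,"tz":0,"turn":-0.004},{"tx":0,"ty":-0.0034,"tz":0,"turn":-0.0085},{"tx":0,"ty":-0.0034,"tz":0,"turn":-0.0085}]' >/dev/null && python3 st.py && python3 -m pendant '[{"tx":0,"ty":-0.0017,"tz":0,"turn":-0.004},{"tx":0,"ty":-0.0034,"tz":0,"turn":-0.0085},{"tx":0,"ty":-0.0034,"tz":0,"turn":-0.0085}]' >/dev/null && python3 st.py && python3 -m pendant '[{"tx":0,"ty":-0.0017,"tz":0,"turn":-0.004},{"tx":0,"ty":-0.0034,"tz":0,"turn":-0.0085},{"tx":0,"ty":-0.0034,"tz":0,"turn":-0.0085}]' >/dev/null && python3 st.py && python3 -m pendant '[{"tx":0,"ty":-0.0017,"tz":0,"turn":-0.004},{"tx":0,"ty":-0.0034,"tz":0,"turn":-0.0085},{"tx":0,"ty":-0.0034,"tz":0,"turn":-0.0085}]' >/dev/null && python3 st.py
```

```text
t9.85 pos [0.4552 0.0242 0.1753] ang -177.89 rad 0.0559 yaw -176.45  Ftan(ccw+) -3.21 Frad 0.96 Fz 7.08 Tz -0.134 gap 0.217
t10.15 pos [0.4552 0.0235 0.1753] ang -177.08 rad 0.0559 yaw -175.43  Ftan(ccw+) -4.96 Frad 1.29 Fz 7.70 Tz -0.284 gap 0.223
t10.45 pos [0.4553 0.0226 0.1753] ang -176.26 rad 0.0559 yaw -174.41  Ftan(ccw+) -6.99 Frad 1.41 Fz 8.42 Tz -0.316 gap 0.224
STOP
```

```bash
export LIM=60
python3 -m pendant '[{"tx":-0.0003,"ty":0.005,"tz":0,"turn":0.02},{"tx":-0.0006,"ty":0.0101,"tz":0,"turn":0.037},{"tx":-0.0018,"ty":0.0202,"tz":0,"turn":0.062},{"tx":-0.0034,"ty":0.0301,"tz":0,"turn":0.087},{"tx":-0.0055,"ty":0.0401,"tz":0,"turn":0.112},{"tx":-0.0083,"ty":0.0498,"tz":0,"turn":0.137},{"tx":-0.0115,"ty":0.0594,"tz":0,"turn":0.162},{"tx":-0.0115,"ty":0.0594,"tz":0,"turn":0.162}]' >/dev/null; python3 st.py
python3 - <<'E'
from cell import arm
from h import *
c=arm.capture("scene");im=c["color"][170:295,275:395,::-1];cv2.imwrite("pics/s5.png",cv2.resize(im,None,fx=4,fy=4))
E
```

```text
t11.25 pos [0.4568 0.0404 0.1753] ang 165.41 rad 0.0561 yaw 166.06  Ftan(ccw+) -0.23 Frad 4.65 Fz 8.93 Tz -0.009 gap 0.223
```

View pics/s5.png

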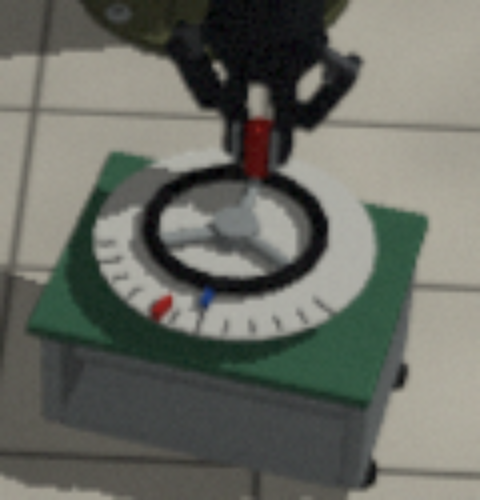

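```bash
export LIM=60
python3 -m pendant '[{"tx":0.001,"ty":0.005,"tz":0,"turn":0.0125},{"tx":0.0014,"ty":0.0101,"tz":0,"turn":0.025},{"tx":0.001,"ty":0.0152,"tz":0,"turn":0.0375},{"tx":0.0007,"ty":0.0202,"tz":0,"turn":0.05},{"tx":0.0001,"ty":0.0252,"tz":0,"turn":0.0625},{"tx":-0.0006,"ty":0.0302,"tz":0,"turn":0.075},{"tx":-0.0006,"ty":0.0302,"tz":0,"turn":0.075}]' >/dev/null; python3 st.py
python3 - <<'E'
from cell import arm
from h import *
A=np.array([.5111,.0263])
for n in("scene","top"):
    c=arm.capture(n);roi=(275,190,395,295) if n=="scene" else (255,190,365,295)
    for w in("red","blue"):print(n,w,[(b[0],b[1][4],ang(ray(c,*b[0],.158),A).round(2),np.hypot(*(ray(c,*b[0],.158)[:2]-A)).round(4)) for b in blobs(c,w,4,roi)[0]])
    im=c["color"][roi[1]:roi[3],roi[0]:roi[2],::-1];cv2.imwrite(f"pics/{n}6.png",cv2.resize(im,None,fx=5,fy=5))
E
```

```text
t12.00 pos [0.4595 0.0487 0.1753] ang 156.51 rad 0.0562 yaw 157.09  Ftan(ccw+) 1.98 Frad 0.26 Fz 7.26 Tz -0.055 gap 0.220
scene red [(array([341.8, 207.2]), np.int32(49), np.float64(164.22), np.float64(0.0864)), (array([315.1, 246.4]), np.int32(17), np.float64(-28.49), np.float64(0.0907))]
scene blue [(array([322.5, 242.4]), np.int32(11), np.float64(-21.26), np.float64(0.068))]
top red [(array([326.3, 215.8]), np.int32(9), np.float64(-29.37), np.float64(0.0886))]
top blue [(array([319.9, 219.7]), np.int32(7), np.float64(-21.19), np.float64(0.0703))]
```

View pics/scene6.png

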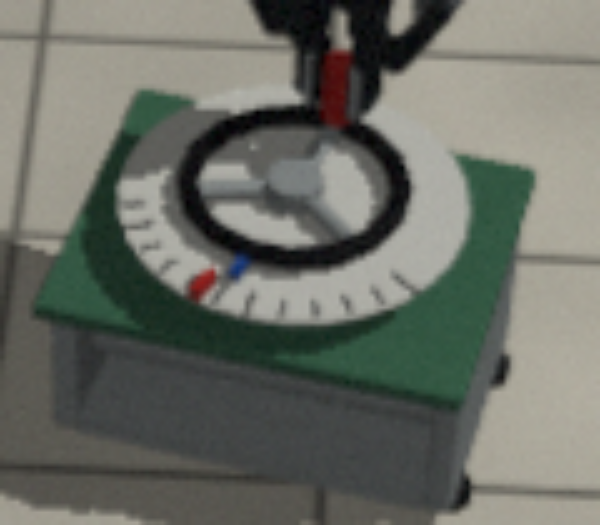

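View pics/top6.png

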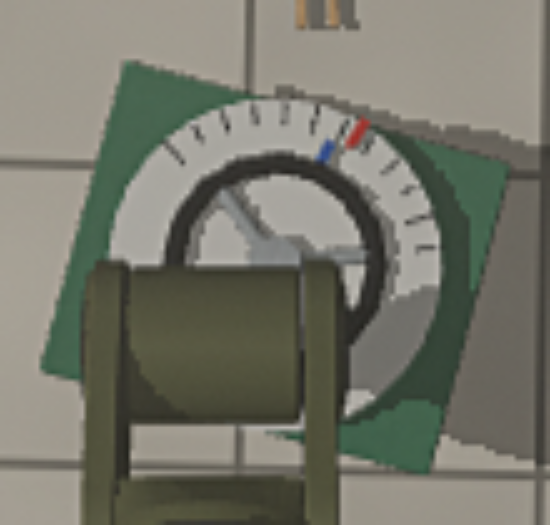

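```bash
python3 -m pendant '[{"tx":-0.0001,"ty":0.005,"tz":0,"turn":0.0125},{"tx":-0.0004,"ty":0.0101,"tz":0,"turn":0.025},{"tx":-0.0009,"ty":0.0152,"tz":0,"turn":0.0375},{"tx":-0.0009,"ty":0.0152,"tz":0,"turn":0.0375},{"tx":-0.0009,"ty":0.0152,"tz":0,"turn":0.0375}]' >/dev/null; python3 st.py
python3 -m pendant '[{"tx":0,"ty":0,"tz":0,"turn":0},{"tx":0,"ty":0,"tz":0,"turn":0},{"tx":0,"ty":0,"tz":0,"turn":0},{"tx":0,"ty":0,"tz":0,"turn":0}]' 40 >/dev/null; python3 st.py
python3 - <<'E'
from cell import arm
from h import *
s=arm.sense();print(plan(s,[.52,.0086,.30],149.1))
E
```

```text
t12.60 pos [0.4614 0.0527 0.1753] ang 151.98 rad 0.0563 yaw 152.64  Ftan(ccw+) 1.13 Frad 0.15 Fz 7.82 Tz -0.082 gap 0.224
t13.00 pos [0.461  0.0529 0.1742] ang 152.02 rad 0.0568 yaw 152.67  Ftan(ccw+) 0.96 Frad 0.34 Fz -0.28 Tz 0.002 gap 0.473
({'tx': -0.2426, 'ty': -0.041, 'tz': -0.4194, 'turn': 0.0297}, np.float64(152.67))
```

```bash
python3 -m pendant '[{"tx":0,"ty":0,"tz":-0.06,"turn":0},{"tx":0,"ty":0,"tz":-0.2,"turn":0},{"tx":-0.05,"ty":0,"tz":-0.35,"turn":0},{"tx":-0.2,"ty":0,"tz":-0.42,"turn":0},{"tx":-0.257,"ty":0,"tz":-0.42,"turn":0},{"tx":-0.257,"ty":0,"tz":-0.42,"turn":0},{"tx":-0.257,"ty":0,"tz":-0.42,"turn":0},{"tx":-0.257,"ty":0,"tz":-0.42,"turn":0},{"tx":-0.257,"ty":0,"tz":-0.42,"turn":0}]' >/dev/null
cat > look.py <<'E'
from cell import arm
from h import *
import sys
s=arm.sense();print(s["t"],s["tool_pos"])
c=arm.capture("wrist");cv2.imwrite(sys.argv[1],c["color"][:,:,::-1])
G=cv2.cvtColor(c["color"],cv2.COLOR_RGB2GRAY).astype(np.float32)
def radial(z,r1,r2,sign,ax):
    P=[]
    for a in np.radians(np.arange(0,360,3)):
        rr=np.arange(r1,r2,.0004);g=np.array([cv2.getRectSubPix(G,(1,1),proj(c,[ax[0]+r*np.cos(a),ax[1]+r*np.sin(a),z]))[0,0] for r in rr])
        d=sign*np.gradient(cv2.GaussianBlur(g.reshape(-1,1),(1,5),0).ravel());i=d.argmax()
        if d[i]>3:P.append([ax[0]+rr[i]*np.cos(a),ax[1]+rr[i]*np.sin(a)])
    return np.array(P)
q=circ(radial(.152,.088,.104,-1,np.array([.5111,.0263])));A=q.x[:2];print("disc",q.x.round(5))
u0=proj(c,[*A,.16])
for w in("red","blue"):
    for b in blobs(c,w,20)[0]:
        uv=b[0]
        if np.hypot(uv[0]-u0[0],uv[1]-u0[1])>170: continue
        z=.203 if b[1][4]>500 else .157
        p=ray(c,*uv,z);print(w,uv,b[1][4],p[:2].round(4),np.hypot(*(p[:2]-A)).round(4),ang(p,A).round(2))
E
python3 look.py pics/w7.png
```

```text
13.9 [0.52900029 0.01797316 0.30028582]
disc [0.51104 0.02631 0.09557]
red [317.6 114.8] 875 [0.4596 0.0531] 0.058 152.51
red [310.9 309.6] 136 [ 0.589  -0.0198] 0.0905 -30.59
blue [317. 290.] 105 [ 0.576  -0.0075] 0.0732 -27.53
```

View pics/w7.png

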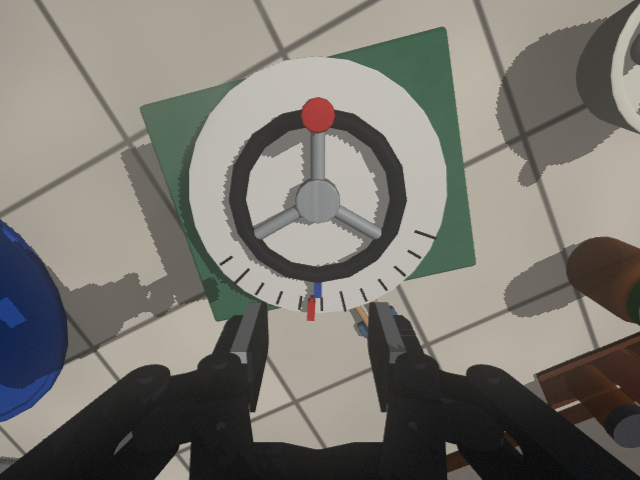

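```bash
python3 -m pendant '[{"tx":0.13,"ty":0.001,"tz":0.05,"turn":0},{"tx":0.257,"ty":0.0024,"tz":0.12,"turn":0},{"tx":0.257,"ty":0.0024,"tz":0.18,"turn":0},{"tx":0.257,"ty":0.0024,"tz":0.25,"turn":0},{"tx":0.257,"ty":0.0024,"tz":0.33,"turn":0},{"tx":0.257,"ty":0.0024,"tz":0.4,"turn":0},{"tx":0.257,"ty":0.0024,"tz":0.42,"turn":0},{"tx":0.257,"ty":0.0024,"tz":0.42,"turn":0},{"tx":0.257,"ty":0.0024,"tz":0.42,"turn":0},{"tx":0.257,"ty":0.0024,"tz":0.42,"turn":0},{"tx":0.257,"ty":0.0024,"tz":0.42,"turn":0}]' >/dev/null; python3 st.py
```

```text
t15.05 pos [0.4616 0.0536 0.175 ] ang 151.08 rad 0.0565 yaw 152.67  Ftan(ccw+) -0.01 Frad 0.02 Fz 0.45 Tz 0.028 gap 0.470
```

```bash
python3 -m pendant '[{"tx":0,"ty":0,"tz":0,"turn":0},{"tx":0,"ty":0,"tz":0,"turn":0},{"tx":0,"ty":0,"tz":0,"turn":0},{"tx":0,"ty":0,"tz":0,"turn":0},{"tx":0,"ty":0,"tz":0,"turn":0},{"tx":0,"ty":0,"tz":0,"turn":0}]' 0 35 >/dev/null; python3 st.py
```

```text
t15.65 pos [0.4614 0.0536 0.1747] ang 151.24 rad 0.0567 yaw 152.67  Ftan(ccw+) 2.02 Frad 2.41 Fz 5.68 Tz -0.088 gap 0.222
```

```bash
python3 -m pendant '[{"tx":-0.0001,"ty":0.003,"tz":0,"turn":0.008},{"tx":-0.0003,"ty":0.006,"tz":0,"turn":0.015},{"tx":-0.0004,"ty":0.008,"tz":0,"turn":0.02},{"tx":-0.0004,"ty":0.008,"tz":0,"turn":0.02},{"tx":-0.0004,"ty":0.008,"tz":0,"turn":0.02},{"tx":-0.0004,"ty":0.008,"tz":0,"turn":0.02}]' >/dev/null; python3 st.py
```

```text
t16.25 pos [0.4625 0.0556 0.1747] ang 148.86 rad 0.0567 yaw 150.27  Ftan(ccw+) 2.46 Frad 2.58 Fz 5.64 Tz -0.066 gap 0.227
```

Right on target. Release, lift and look.

```bash
python3 -m pendant '[{"tx":0,"ty":0,"tz":0,"turn":0},{"tx":0,"ty":0,"tz":0,"turn":0},{"tx":0,"ty":0,"tz":0,"turn":0},{"tx":0,"ty":0,"tz":0,"turn":0}]' 40 >/dev/null; python3 st.py
python3 -m pendant '[{"tx":0,"ty":0,"tz":-0.06,"turn":0},{"tx":0,"ty":0,"tz":-0.2,"turn":0},{"tx":-0.05,"ty":0,"tz":-0.35,"turn":0},{"tx":-0.2,"ty":0,"tz":-0.42,"turn":0},{"tx":-0.25,"ty":0,"tz":-0.42,"turn":0},{"tx":-0.25,"ty":0,"tz":-0.42,"turn":0},{"tx":-0.25,"ty":0,"tz":-0.42,"turn":0},{"tx":-0.25,"ty":0,"tz":-0.42,"turn":0},{"tx":-0.25,"ty":0,"tz":-0.42,"turn":0}]' >/dev/null
python3 look.py pics/w8.png
```

```text
t16.65 pos [0.4626 0.0557 0.1742] ang 148.83 rad 0.0567 yaw 150.28  Ftan(ccw+) 0.14 Frad -0.02 Fz -0.03 Tz -0.045 gap 0.473
17.55 [0.52715083 0.01892208 0.30027704]
disc [0.51101 0.02633 0.09559]
red [317.3 118.6] 868 [0.461  0.0558] 0.058 149.5
red [314.4 312.5] 123 [ 0.5891 -0.02  ] 0.0908 -30.7
blue [315.  292.1] 103 [ 0.5738 -0.0107] 0.0729 -30.54
```

View pics/w8.png

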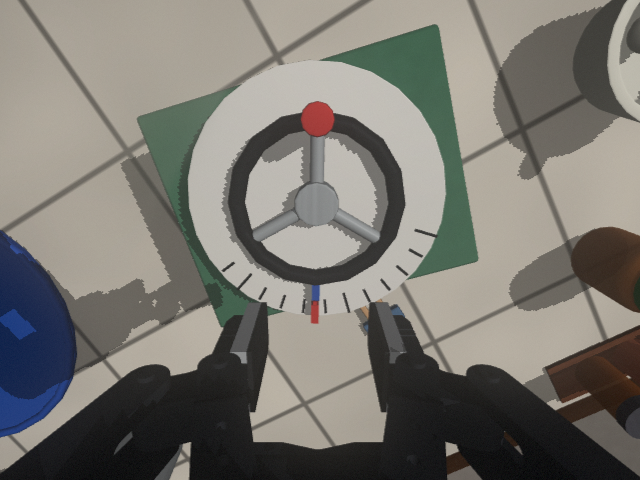

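Blue pointer (315,292) and red mark (314,312) are in line at -30.5° and -30.7°. The gripper is clear, so I'm handing in.

```bash
python3 -c "
from cell import arm
arm.job_done()"
```

```text
the job is handed in; nothing more can be done
```

The gap wheel is set: the blue pointer stands at the red mark to within about 0.2° and the knob is released. I handed the job in at about 17.6 s, and it gave no verdict.

- **Opening:** I wound the wheel anticlockwise by the knob, past the mark, until the carriage met the open stop. The sideways force at the wrist was then about 7 N, roughly 5.5 N above the running drag. Counting the wrist torque as well, I estimate about 12 N at the knob, or 10 N above drag. That is at the top of the firm range but under the 16 N limit.
- **Closing:** I then wound it clockwise only. I stopped about 3° short to let go and check with the wrist camera. For the last stretch I regripped slightly ahead of the knob, so that closing the fingers could only push it clockwise. The force was about 2 to 2.5 N there, which matches dragging the carriage, so the slack is taken up.
- **Last check:** after release and lift, the wrist camera put the pointer at -30.5° and the mark at -30.7° about the wheel's axis. The mark read -30.9° before I started, which is within measuring error, so it had not moved.
- **Readings that disagreed:**
  - The arm's reported knob radius was about 56 to 57 mm against the specified 58 mm, so I trusted the camera for the final setting.
  - During part of the opening, the tool's twist lagged the knob and pushed the wrist reading up to about 8.5 N until I corrected it.

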